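# Open the tool-locked lid of the bench test box and hold it up

### The job

I need both hands free to take the board out of the grey test box. Tug its clear lid upward by the black grip to find out whether the hidden catch is holding it; if it is, fetch the blue-handled screwdriver from the wooden block, push its shaft down the brass-ringed release hole in the rail until the handle sits on the rail, and leave it standing there. Then raise the lid well past halfway to upright (about 65 degrees) and finish still holding it there by the grip, without knocking over or shoving the bottles and the solder spool.

Things in the scene. Friction and masses are not known exactly. Their poses are not given: they have to be found in the camera images.
- test_box: Grey bench test box, 180 (x) x 190 (y) x 86 mm high with the lid shut, fixed to the desk. Origin: centre of its underside; its x axis points from the front rail to the hinge, z up. In front, at x = -90 to -56, runs an aluminium rail with its top at z = 64; behind it lies the lid. Inside, under the clear lid, is a board.
- lid (a joint): Opening angle of the lid in rad: 0 shut, up to its stop at 1.42. The hinge lies along the box's y axis at the back. The lid (0.28 kg) has no stay and falls shut when let go. If the hidden catch holds it, it can be lifted only 0.04 to 0.06 rad (5 to 7 mm at the grip) and then stops hard. Whether it is caught cannot be seen and differs from run to run.
- lid_hinge (a point): Point on the lid's hinge axis, straight behind the grip, 83 mm above the desk; x and z of the frame as the box's.
- lid_grip (a point): Grasp point of the lid's black grip: an upright block on the lid's front edge, 20 mm wide along the box's y, 18 mm along x, rising 40 mm from the lid; the point lies 10 mm below its top and 30 mm above the lid, 115 mm in front of the hinge axis and 33 mm above it with the lid shut. Pinched on its two y faces it can pivot between the fingers while the lid swings. It turns with the lid.
- release_hole (a point): Centre of the mouth of the round release hole, 7 mm wide, in the top of the rail, 64 mm above the desk, ringed with brass, 90 mm to the left (box +y) of the grip. Guided straight for 22 mm, free below. From about 37 mm depth a shaft presses on the catch's foot (about 1 to 3 N); 55 mm deep, with the handle on the rail, the catch is released, and it stays released.
- driver: Blue-handled precision screwdriver, loose, 30 g, standing shaft down in the front hole of the wooden block, its handle resting on the block. Its own +y axis runs from tip to handle end (upright: y up). Handle 12 x 11 mm thick, about 86 mm long; steel shaft 4.2 mm thick, 55 mm long below the handle.
- driver_tip (a point): The tip of the screwdriver's shaft, on its axis.
- driver_grip (a point): Point on the handle's axis 53 mm above its lower shoulder, 108 mm above the tip and about 32 mm below the handle's end: a good place to grip.
- block_hole (a point): Mouth of the block's front hole (7 mm wide) that holds the blue screwdriver, 58 mm above the desk. The wooden block is 86 x 40 x 58 mm and fixed; an orange screwdriver, not needed, is fixed in its other hole 52 mm behind.
- flux_bottle: Small bottle with black cap, 30 mm across, 75 mm tall, standing behind the box. Origin: centre of its underside.
- ipa_bottle: White bottle with red cap, 43 mm across, 125 mm tall, standing behind the box. Origin: centre of its underside.
- solder_spool: Solder spool with red flanges, 49 mm across, 28 mm tall, in front to the left of the box. Origin: centre of its underside.
Not all that is in view belongs to the job. There is more than one size of the driver; the one meant has the size given above.

How it is judged:
By the outcome, as a careful person would: the job done as asked, in the order asked, and still so for the second after the job is handed in, while the arm keeps its last pose, push and grip.
It also fails if it takes over 61 s, if anything falls off the work surface, if the arm or the gripper's body presses on something with over 40 N, if the wrist force passes 120 N, or if a joint passes its speed limit or range.

### The arm

A 6-joint arm with a two-finger parallel gripper is mounted at the origin on a cart in front of the work surface, level with it; the furniture and walls round the work are solid. World frame = base frame: x ahead of the robot, y to its left, z up, the work surface at z = 0. Lengths are in m, angles in rad, forces in N, time in s.
With the tool pointing down it reaches from about 0.3 to 0.875 m from the base axis. Payload 6.4 kg.
Tool frame: the origin (TCP) lies on the centre line of the jaws, within the pads' length; the fingertips stand 14 mm ahead of it and the grasp point (between the pads) lies 5 mm behind it (tips_ahead is the distance from the TCP to the fingertips, in m); z points along the fingers, y is the line along which they close (so a half turn about z gives the same grasp; the last joint's range is limited). The gripper opens to 88 mm and grips with 3 to 60 N. Pads are 18 mm wide; open, the fingers measure 123 mm over their backs; the gripper's body (75 mm by 187 mm) begins 45 mm behind the grasp point.
Start: joints at [-0.206, 0.181, 1.607, -0, 1.354, -0.206], TCP at [0.575, 0, 0.215] pointing down, gripper open.
Joint ranges: [-2.99, 2.99], [-0.89, 2.07], [0.3, 2.58], [-1.14, 4.28], [0, 2.63], [-3.12, 3.12]. Speed limits (rad/s): [2.57, 2.57, 3.01, 3.14, 3.14, 3.14].

### API

Orientations are given as a 3x3 rotation matrix whose columns are the frame's x, y, z axes.
In Python, from rig import * gives the robot as it stands.
- The arm moves only by the tool jog_arm, never from a script. Its argument "motion" is a list of rows, each an object with "slide": the shift along the world's x, y, z in m, a list of three; "angular": the turn, a rotation vector about the world's x, y, z in rad, a list of three; "hand": the finger opening in m, from 0 to 0.0881. In form: [{"slide": [tx, ty, tz], "angular": [ax, ay, az], "hand": hand}, ...]. A call has 1 to 10 rows; each row is the pose to reach, as a shift and turn from the pose commanded when the call began; what a row does not reach only later rows make up. A row lasts 1/12 s, in which the tool goes at most 41.7 mm and 7.16 degrees, less where a joint would pass 70% of its speed; a pose out of reach is approached as far as the arm can. A call with a gripper value outside its range is refused whole. The fingers move at their own pace and stop on an object; "squeeze" is the grip in N (left out, the last holds). Time passes only in rows, so rows that repeat a pose let the fingers close. It gives the time, the measured TCP pose, the force, the opening and the grip force at its end, in the units of the state.
- state(): the state, without advancing time (a new reading comes with each control period).
- read_camera(name): name is "scene" or "side" or "wrist"; returns a dict with "image" (420x560x3 uint8, red, green, blue), "camera_matrix" (3x3 intrinsics, pixels), "rvec" (rotation vector, rad) and "tvec" (3), from world to camera coordinates, as OpenCV has them. Camera axes: x right, y down, z forward; pixel columns grow to the right and rows downward; lengths in m; the calibration is good to about 2 mm. A picture is of the moment at which its call begins. There is no depth.
- job_done(): hands the job in; it is judged then, once.
Trained networks look in the newest picture that a camera, given by its name, has taken for a name from the list of things; names that differ only in an ending like _2 or _b are one class to them, and where a whole thing is asked for, a point or a joint stands for the part that bears it (a point fixed in the world has none). Each returns a list of dicts, best first, with "conf" (0 to 1); they miss things now and then, are a little off and sometimes report something else, mostly with a low value. They report only what shows in the picture. A call takes as long as a camera call. They do not tell look-alikes from the thing itself.
- spot_in(camera, thing): "uv" ([column, row] in pixels, amid what is visible of it).
The state is a dict: "clock": time; "joint_pos": joint angles; "joint_velocities": joint speeds; "joint_torque": joint torques, N m; "tcp_pos": TCP position; "ee_rot": TCP orientation; "force": force on the tool from outside, world axes, zero at the start; "torque": the same for the moment, N m; "finger_gap": finger opening in m; "grip_force": force on a finger pad.
Only numpy, scipy, OpenCV 4.12 (cv2) and the standard library are available. Lean on these libraries where they do the work, as an engineer would, in place of code of your own. Each camera call takes 0.05 s, during which the arm holds its last target. There are 200 camera calls.

## Working session

There is one attempt and no reset: what is moved stays moved. The work goes in short steps, Python scripts to look and compute and a tool call to move; the robot and the scene stay as the last step left them, time stands still between calls to the robot, and variables do not carry over. Pictures are saved under pics/ and viewed, at most 10 in all, crops included, and the job is handed in when it is done.

Besides the shell and the picture viewer there is one more tool, called after ">>>" by a JSON object that holds its "op" and its "data", one argument or row to a line. jog_arm: Moves the arm, as the interface text tells. Its arguments: {"type":"object","properties":{"motion":{"type":"array","items":{"type":"object","properties":{"slide":{"type":"array","items":{"type":"number"}},"angular":{"type":"array","items":{"type":"number"}},"hand":{"type":"number"}}}},"squeeze":{"type":"number"}},"required":["motion"]}

```bash
mkdir -p pics; ls; cat > h.py <<'E'
from rig import *
import numpy as np, cv2
def cam(n):
    c=read_camera(n); R=cv2.Rodrigues(np.array(c["rvec"],float))[0]; return c,R,np.array(c["tvec"],float).ravel()
def ray(c,R,t,uv):
    d=R.T@np.linalg.inv(c["camera_matrix"])@np.array([uv[0],uv[1],1.]); return -R.T@t, d/np.linalg.norm(d)
def atz(c,R,t,uv,z):
    o,d=ray(c,R,t,uv); return o+d*(z-o[2])/d[2]
def proj(c,R,t,p):
    q=np.array(c["camera_matrix"])@(R@np.array(p)+t); return q[:2]/q[2]
def tri(rs):
    A=sum(np.eye(3)-np.outer(d,d) for o,d in rs); b=sum((np.eye(3)-np.outer(d,d))@o for o,d in rs); return np.linalg.solve(A,b)
E
cat > a.py <<'E'
from h import *
C={}
for n in ["scene","side"]:
    C[n]=cam(n); cv2.imwrite(f"pics/{n}0.png",C[n][0]["image"][:,:,::-1])
    for th in ["test_box","lid_hinge","lid_grip","release_hole","driver","driver_tip","driver_grip","block_hole","flux_bottle","ipa_bottle","solder_spool"]:
        print(n,th,[(np.round(r["uv"]).tolist(),round(r["conf"],2)) for r in spot_in(n,th)][:4])
    print(-C[n][1].T@C[n][2])
E
python3 a.py
```

```text
pics
scene test_box [([316.0, 273.0], 0.82)]
scene lid_hinge [([319.0, 269.0], 0.64)]
scene lid_grip [([325.0, 256.0], 0.59), ([212.0, 242.0], 0.32)]
scene release_hole [([312.0, 272.0], 0.69)]
scene driver [([170.0, 199.0], 0.59), ([323.0, 256.0], 0.55), ([270.0, 174.0], 0.48), ([326.0, 189.0], 0.47)]
scene driver_tip [([269.0, 170.0], 0.56), ([172.0, 202.0], 0.41), ([314.0, 272.0], 0.35)]
scene driver_grip [([265.0, 168.0], 0.7), ([171.0, 200.0], 0.48)]
scene block_hole [([280.0, 192.0], 0.67)]
scene flux_bottle [([322.0, 191.0], 0.64), ([324.0, 255.0], 0.21), ([282.0, 192.0], 0.15)]
scene ipa_bottle [([358.0, 210.0], 0.84)]
scene solder_spool [([209.0, 243.0], 0.91), ([268.0, 176.0], 0.52)]
[ 0.03479177 -0.76549017  0.83688505]
side test_box [([291.0, 216.0], 0.61)]
side lid_hinge [([288.0, 215.0], 0.89), ([247.0, 243.0], 0.72), ([274.0, 200.0], 0.61)]
side lid_grip []
side release_hole [([292.0, 221.0], 0.79), ([248.0, 242.0], 0.39)]
side driver [([243.0, 248.0], 0.66), ([366.0, 297.0], 0.44)]
side driver_tip [([364.0, 306.0], 0.7), ([244.0, 245.0], 0.52)]
side driver_grip [([248.0, 245.0], 0.84), ([362.0, 301.0], 0.46)]
side block_hole [([220.0, 273.0], 0.64), ([196.0, 213.0], 0.45)]
side flux_bottle [([187.0, 256.0], 0.74), ([289.0, 217.0], 0.37)]
side ipa_bottle [([194.0, 216.0], 0.68)]
side solder_spool [([340.0, 282.0], 0.76)]
[0.52733266 0.48122153 0.56531263]
```

View pics/scene0.png

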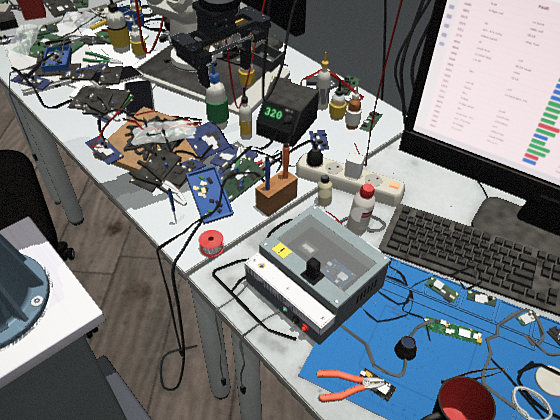

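View pics/side0.png

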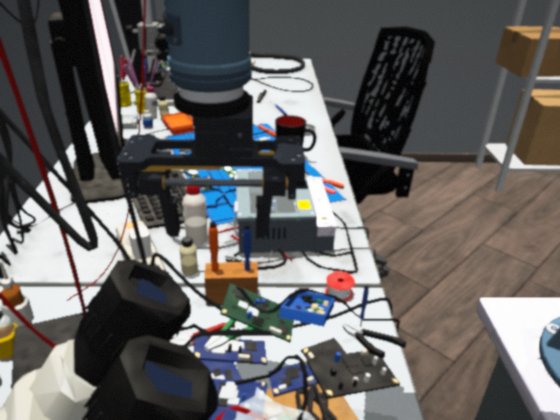

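The scene view shows:
- The grey box, with its black grip at (314,268) and white rail running from (250,262) to (330,320).
- The wooden block at (277,195), with a blue driver at about (267,172) and the orange one at (286,160).
- The flux bottle at (324,190), the IPA bottle at (363,205) and the spool at (210,243).

In the side view the blue handle is at (248,248), the orange one at (213,245) and the spool at (340,285).

Could be taken for the driver: the upright blue handle in the block at scene (267,172), the blue-tipped tool lying at scene (172,205), also at side (364,300), and the orange one at (286,160). I choose the upright one and will check it in a crop.

```bash
cat > b.py <<'E'
from h import *
c=cam("scene"); s=cam("side"); w=cam("wrist")
im=c[0]["image"][:,:,::-1]
cv2.imwrite("pics/crop1.png",cv2.resize(im[140:350,150:410],None,fx=2.85,fy=2.85,interpolation=cv2.INTER_CUBIC))
cv2.imwrite("pics/wrist0.png",w[0]["image"][:,:,::-1])
print("tcp in scene",proj(*c,[.575,0,.215]),"side",proj(*s,[.575,0,.215]),"base",proj(*c,[0,0,0]))
for n,uv,z in [("grip top",(313,260),.126),("block top front hole",(267,184),.058),("flux",(322,204),0),("ipa",(358,228),0),("spool",(210,243),.02)]:
    print(n,atz(*c,uv,z).round(3))
for th in ["driver_grip","driver_tip","lid_grip","release_hole","block_hole"]:
    print(th,[(np.round(r["uv"]).tolist(),round(r["conf"],2)) for r in spot_in("wrist",th)][:3])
E
python3 b.py
```

```text
tcp in scene [225.30237144  85.64717555] side [218.27926197 248.60872392] base [-14.34293597 302.05473719]
grip top [ 0.448 -0.395  0.126]
block top front hole [ 0.555 -0.151  0.058]
flux [ 0.643 -0.232  0.   ]
ipa [ 0.65  -0.331  0.   ]
spool [ 0.386 -0.174  0.02 ]
driver_grip [([254.0, 360.0], 0.9), ([91.0, 255.0], 0.51)]
driver_tip [([252.0, 358.0], 0.97), ([91.0, 255.0], 0.68)]
lid_grip []
release_hole [([205.0, 379.0], 0.74)]
block_hole [([298.0, 302.0], 0.82)]
```

View pics/crop1.png

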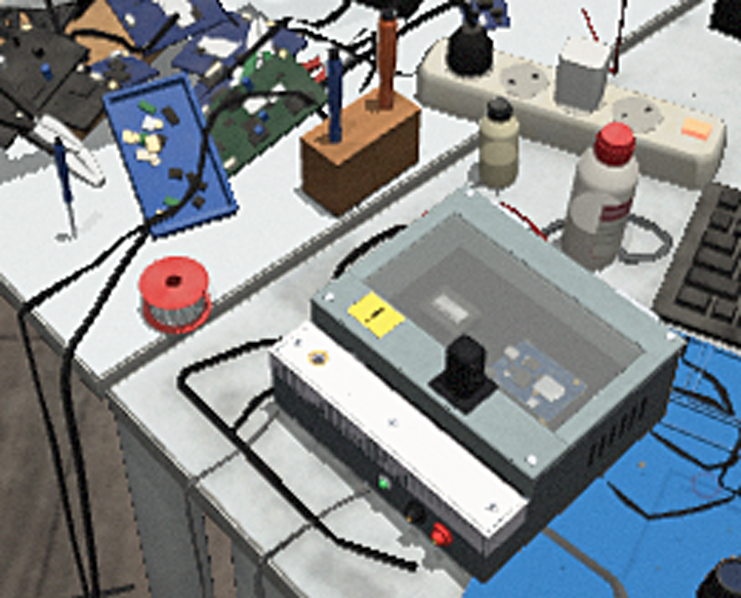

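View pics/wrist0.png

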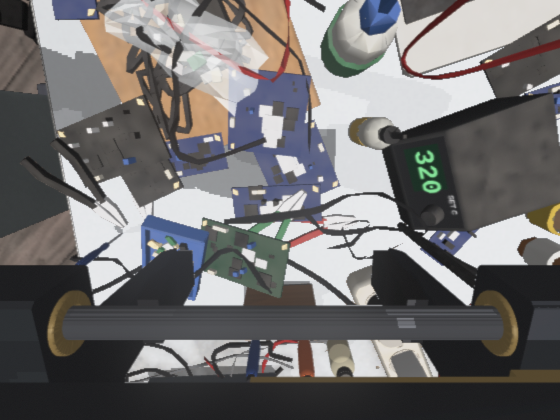

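The crop shows the blue-handled driver upright in the block's front hole, handle from crop (334,52) to (335,138). The blue tool lying at (65,190) is the look-alike. The brass hole is at crop (318,356) and the grip top at (465,345). In the wrist view the driver is at (254,360).

```bash
cat > c.py <<'E'
from h import *
c=cam("scene"); s=cam("side"); st=state()
print(st["tcp_pos"],np.array(st["ee_rot"]).round(3).tolist())
w=cam("wrist"); print("wristcam",-w[1].T@w[2],w[1].round(2).tolist())
f=lambda u,v:(u/2.85+150,v/2.85+140)
P={}
for n,uv,z in [("hole",(318,356),.064),("railBL",(310,322),.064),("railFL",(272,350),.064),("railFR",(487,548),.064),("railBR",(525,500),.064),("griptop",(465,345),.126),("lidBL",(470,190),.086),("lidBR",(684,342),.086),("blkhole",(335,138),.058),("handletop",(334,52),.144),("blkFL",(301,140),.058),("blkBR",(420,95),.058)]:
    P[n]=atz(*c,f(*uv),z); print(n,P[n].round(3))
a=P["railFL"]-P["railFR"];b=P["railBL"]-P["railBR"];d=P["lidBL"]-P["lidBR"]
for v in(a,b,d): print(np.linalg.norm(v),np.degrees(np.arctan2(v[1],v[0])))
for n in P: print(n,proj(*s,P[n]).round())
E
python3 c.py
```

```text
[5.75007446e-01 2.12519104e-05 2.14710713e-01] [[0.0, 1.0, -0.0], [1.0, -0.0, 0.0], [0.0, -0.0, -1.0]]
wristcam [0.57644687 0.0702581  0.38450566] [[1.0, 0.0, 0.0], [0.0, -0.96, 0.27], [0.0, -0.27, -0.96]]
hole [ 0.406 -0.309  0.064]
railBL [ 0.42  -0.284  0.064]
railFL [ 0.387 -0.286  0.064]
railFR [ 0.39  -0.478  0.064]
railBR [ 0.429 -0.47   0.064]
griptop [ 0.446 -0.397  0.126]
lidBL [ 0.565 -0.283  0.086]
lidBR [ 0.574 -0.465  0.086]
blkhole [ 0.547 -0.162  0.058]
handletop [ 0.545 -0.164  0.144]
blkFL [ 0.527 -0.147  0.058]
blkBR [ 0.625 -0.169  0.058]
0.19218236694598692 90.69963561760771
0.18590437886425548 92.69406635970002
0.18214973957012812 92.787826066168
hole [323. 217.]
railBL [317. 224.]
railFL [335. 224.]
railFR [322. 176.]
railBR [305. 177.]
griptop [300. 167.]
lidBL [238. 214.]
lidBR [237. 169.]
blkhole [246. 268.]
handletop [247. 223.]
blkFL [258. 274.]
blkBR [198. 265.]
```

>>> {"op": "jog_arm", "data": {
  "motion": [
    {"slide": [-0.02,-0.035,0.01],"angular": [0,0,-0.12],"hand": 0.05},
    {"slide": [-0.04,-0.07,0.02],"angular": [0,0,-0.24],"hand": 0.05},
    {"slide": [-0.06,-0.105,0.03],"angular": [0,0,-0.36],"hand": 0.05},
    {"slide": [-0.08,-0.14,0.04],"angular": [0,0,-0.48],"hand": 0.05},
    {"slide": [-0.1,-0.175,0.045],"angular": [0,0,-0.6],"hand": 0.05},
    {"slide": [-0.12,-0.21,0.05],"angular": [0,0,-0.72],"hand": 0.05},
    {"slide": [-0.14,-0.245,0.05],"angular": [0,0,-0.84],"hand": 0.05},
    {"slide": [-0.16,-0.28,0.05],"angular": [0,0,-0.96],"hand": 0.05},
    {"slide": [-0.17,-0.3,0.05],"angular": [0,0,-1.08],"hand": 0.05},
    {"slide": [-0.18,-0.31,0.05],"angular": [0,0,-1.2],"hand": 0.05}
  ]
}}

```text
clock: 2.58
tcp_pos: [0.3936, -0.3128, 0.2649]
ee_rot: [[0.935, 0.354, 0.0], [0.354, -0.935, -0.001], [-0.0, 0.001, -1.0]]
force: [-0.2, -0.1, 0.9]
finger_gap: 0.0499
grip_force: 0.0
```

>>> {"op": "jog_arm", "data": {
  "motion": [
    {"slide": [-0.01,-0.01,0],"angular": [0,0,-0.12],"hand": 0.05},
    {"slide": [-0.02,-0.02,0],"angular": [0,0,-0.24],"hand": 0.05},
    {"slide": [-0.02,-0.03,0],"angular": [0,0,-0.37],"hand": 0.05},
    {"slide": [-0.02,-0.03,0],"angular": [0,0,-0.37],"hand": 0.05},
    {"slide": [-0.02,-0.03,0],"angular": [0,0,-0.37],"hand": 0.05},
    {"slide": [-0.02,-0.03,0],"angular": [0,0,-0.37],"hand": 0.05}
  ]
}}

```text
clock: 3.08
tcp_pos: [0.3751, -0.3395, 0.2646]
ee_rot: [[1.0, 0.005, -0.0], [0.005, -1.0, 0.0], [-0.0, -0.0, -1.0]]
force: [0.3, 0.1, -0.1]
finger_gap: 0.0502
grip_force: 0.0
```

```bash
cat > d.py <<'E'
from h import *
import sys
st=state(); print(st["clock"],np.array(st["tcp_pos"]).round(4),np.array(st["ee_rot"]).round(3).tolist(),np.array(st["joint_pos"]).round(2))
w=cam("wrist"); cv2.imwrite(f"pics/{sys.argv[1]}.png",w[0]["image"][:,:,::-1])
for th,z in [("lid_grip",.116),("release_hole",.064),("driver_grip",.111),("block_hole",.058)]:
    print(th,[(np.round(r["uv"]).tolist(),round(r["conf"],2),atz(*w,r["uv"],z).round(3)) for r in spot_in("wrist",th)][:3])
print([proj(*w,p).round() for p in ([.406,-.309,.064],[.446,-.397,.126],[.547,-.162,.144])])
E
python3 d.py w1
```

```text
3.0833 [ 0.3751 -0.3395  0.2646] [[1.0, 0.005, -0.0], [0.005, -1.0, 0.0], [-0.0, -0.0, -1.0]] [-0.97 -0.02  1.72  0.    1.44  0.6 ]
lid_grip [([314.0, 67.0], 0.61, array([ 0.494, -0.367,  0.116]))]
release_hole [([126.0, 25.0], 0.71, array([ 0.54 , -0.178,  0.064])), ([312.0, 84.0], 0.62, array([ 0.485, -0.371,  0.064]))]
driver_grip [([78.0, 156.0], 0.6, array([ 0.412, -0.136,  0.111])), ([93.0, 8.0], 0.56, array([ 0.542, -0.171,  0.111])), ([316.0, 83.0], 0.35, array([ 0.481, -0.37 ,  0.111]))]
block_hole [([124.0, 23.0], 0.74, array([ 0.543, -0.174,  0.058])), ([315.0, 82.0], 0.55, array([ 0.487, -0.374,  0.058]))]
[array([256., 157.]), array([345., 121.]), array([ 57., -14.])]
```

View pics/w1.png

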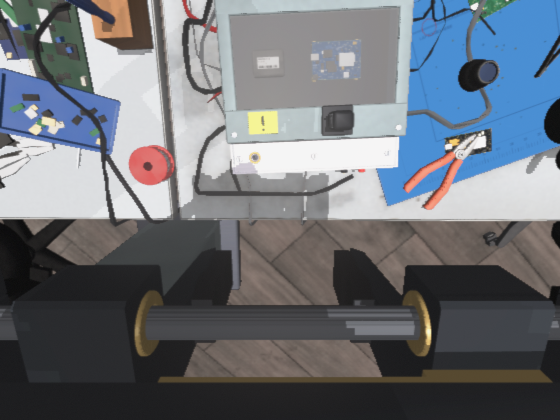

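The wrist view shows the brass hole at (255,157), the grip at about (340,120), the spool at (152,165) and the block at the top left (110,20). This agrees with the scene-based estimates, and the box yaw is about 2.4°. I'll refine the positions with a crop.

```bash
cat > e.py <<'E'
from h import *
w=cam("wrist"); im=w[0]["image"]
cv2.imwrite("pics/w1crop.png",cv2.resize(im[95:180,225:405,::-1],None,fx=4.4,fy=4.4,interpolation=cv2.INTER_CUBIC))
g=cv2.cvtColor(im,cv2.COLOR_RGB2HSV)
m=(g[:,:,1]>70)&(g[:,:,0]>10)&(g[:,:,0]<32); m[:145]=0;m[170:]=0;m[:,:240]=0;m[:,270:]=0
v,u=np.nonzero(m); uv=(u.mean(),v.mean()); print(len(u),uv,atz(*w,uv,.064))
# rail front edge
gr=cv2.cvtColor(im,cv2.COLOR_RGB2GRAY)
E
python3 e.py
```

```text
39 (np.float64(254.02564102564102), np.float64(157.25641025641025)) [ 0.40623772 -0.30702772  0.064     ]
```

View pics/w1crop.png

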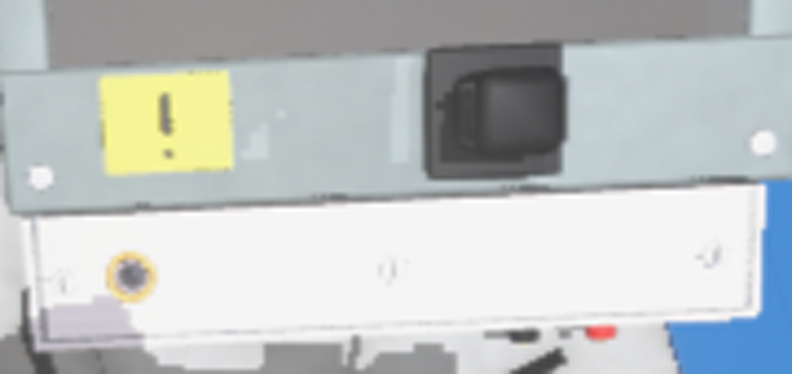

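The hole is at crop (131,276) and the grip's top face is centred at (522,113). That gives hole ≈ (0.406,-0.308) and grip ≈ (0.446,-0.396), with yaw about 2.3°. Next I go to the grip.

>>> {"op": "jog_arm", "data": {
  "motion": [
    {"slide": [0.036,-0.028,0],"angular": [0,0,0.035],"hand": 0.05},
    {"slide": [0.071,-0.056,-0.02],"angular": [0,0,0.035],"hand": 0.05},
    {"slide": [0.071,-0.056,-0.055],"angular": [0,0,0.035],"hand": 0.05},
    {"slide": [0.071,-0.056,-0.09],"angular": [0,0,0.035],"hand": 0.05},
    {"slide": [0.071,-0.056,-0.12],"angular": [0,0,0.035],"hand": 0.05},
    {"slide": [0.071,-0.056,-0.14],"angular": [0,0,0.035],"hand": 0.05},
    {"slide": [0.071,-0.056,-0.153],"angular": [0,0,0.035],"hand": 0.05},
    {"slide": [0.071,-0.056,-0.153],"angular": [0,0,0.035],"hand": 0.05}
  ]
}}

```text
clock: 4.05
tcp_pos: [0.4448, -0.3941, 0.1084]
ee_rot: [[0.999, 0.036, -0.004], [0.036, -0.999, 0.005], [-0.003, -0.005, -1.0]]
force: [-0.0, 0.0, 0.7]
finger_gap: 0.0503
grip_force: 0.0
```

>>> {"op": "jog_arm", "data": {
  "motion": [
    {"slide": [0,0,0],"angular": [0,0,0],"hand": 0.03},
    {"slide": [0,0,0],"angular": [0,0,0],"hand": 0.01},
    {"slide": [0,0,0],"angular": [0,0,0],"hand": 0.01},
    {"slide": [0,0,0],"angular": [0,0,0],"hand": 0.01},
    {"slide": [0,0,0],"angular": [0,0,0],"hand": 0.01},
    {"slide": [0,0,0],"angular": [0,0,0],"hand": 0.01}
  ],
  "squeeze": 15
}}

```text
clock: 4.55
tcp_pos: [0.4463, -0.3963, 0.1126]
ee_rot: [[0.999, 0.036, 0.001], [0.036, -0.999, -0.001], [0.001, 0.001, -1.0]]
force: [1.2, 0.0, -0.4]
finger_gap: 0.0116
grip_force: 0.0
```

```bash
cat > f.py <<'E'
from h import *
import sys
c=cam("scene"); s=cam("side")
a=cv2.resize(c[0]["image"][200:340,230:400],(680,560),interpolation=cv2.INTER_CUBIC)
cv2.imwrite(f"pics/{sys.argv[1]}.png",a[:,:,::-1])
print(state()["finger_gap"],state()["grip_force"],proj(*c,[.446,-.396,.116]),proj(*s,[.446,-.396,.116]))
E
python3 f.py s2
```

```text
0.009828201804800148 0.0 [312.38688841 264.61659919] [300.17816701 171.36731817]
```

View pics/s2.png

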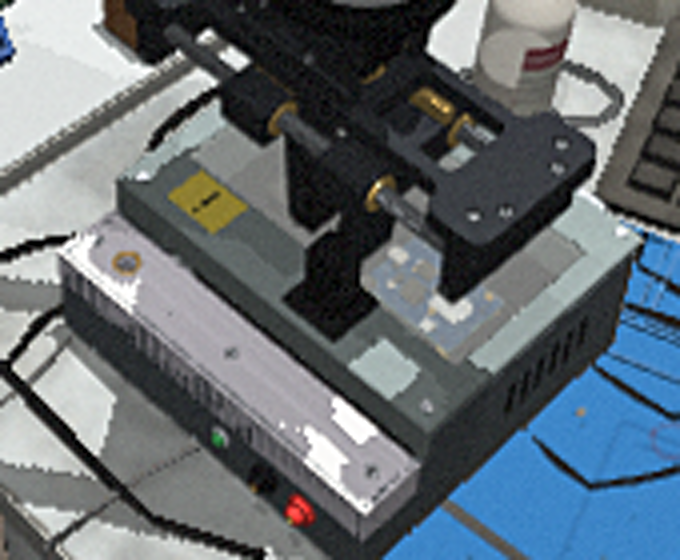

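The picture shows the fingers above and behind the grip block (base plate at (330,310)), so the pinch has missed it. I'll check where the fingertips really are.

```bash
cat > g.py <<'E'
from h import *
c=cam("scene"); s=cam("side"); w=cam("wrist")
f=lambda p:((proj(*c,p)-[230,200])*4).round().tolist()
for p in [[.446,-.385,.098],[.446,-.385,.111],[.446,-.396,.126],[.446,-.396,.086],[.446,-.385,.16],[.456,-.385,.098]]: print(p,f(p))
a=np.clip(c[0]["image"][225:290,285:345].astype(float)*3.0,0,255).astype(np.uint8)
b=np.clip(s[0]["image"][130:200,260:340].astype(float)*2.0,0,255).astype(np.uint8)
x=np.hstack([cv2.resize(a,(400,433),interpolation=cv2.INTER_CUBIC),cv2.resize(b,(400,433),interpolation=cv2.INTER_CUBIC)])
cv2.imwrite("pics/z.png",x[:,:,::-1])
print("scale scene 6.67 from(285,225)", (proj(*c,[.446,-.396,.111])-[285,225])*6.67, "side", (proj(*s,[.446,-.396,.111])-[260,130])*[5,6.19])
print(len(spot_in("wrist","lid_grip")) and spot_in("wrist","lid_grip")[0], proj(*w,[.446,-.396,.126]))
E
python3 g.py
```

```text
[0.446, -0.385, 0.098] [310.0, 269.0]
[0.446, -0.385, 0.111] [311.0, 250.0]
[0.446, -0.396, 0.126] [331.0, 244.0]
[0.446, -0.396, 0.086] [326.0, 301.0]
[0.446, -0.385, 0.16] [316.0, 177.0]
[0.456, -0.385, 0.098] [326.0, 256.0]
scale scene 6.67 from(285,225) [181.64271023 276.19799939] side [200.25075934 270.02863557]
{'uv': [245.2, 127.3], 'conf': 0.9} [282.79512648 261.67207687]
```

View pics/z.png

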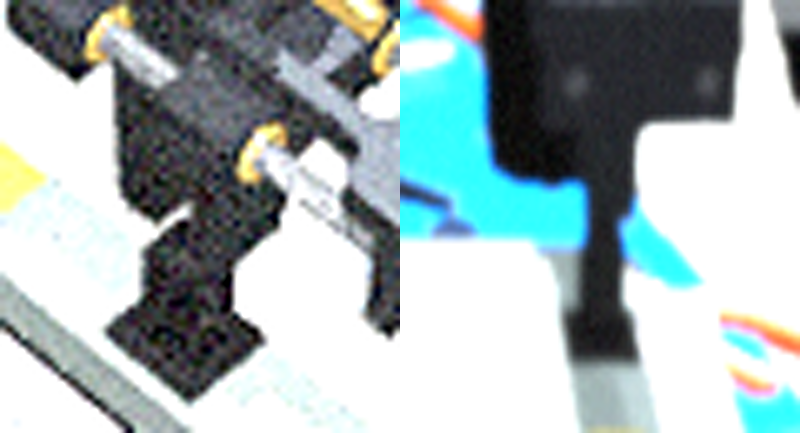

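```bash
cat > k.py <<'E'
from h import *
st=state(); print(st.keys(),st["tcp_pos"],st["finger_gap"])
w=cam("wrist"); print(-w[1].T@w[2])
for p in [[.446,-.396,.126],[.446,-.396,.086],[.446,-.386,.098],[.446,-.406,.098],[.406,-.308,.064]]: print(p,proj(*w,p).round())
g=cv2.cvtColor(w[0]["image"],cv2.COLOR_RGB2GRAY)[100:420,140:440]
g=np.clip(cv2.resize(g,(100,54),interpolation=cv2.INTER_AREA)//6,0,9)
for r in g: print("".join("%#*+=-:. "[0:9][min(x,8)] for x in r))
E
python3 k.py
```

```text
dict_keys(['clock', 'joint_pos', 'joint_velocities', 'joint_torque', 'tcp_pos', 'ee_rot', 'force', 'torque', 'grip_force', 'finger_gap']) [ 0.44600223 -0.39591777  0.11166638] 0.010164045935360664
[ 0.51715377 -0.39300322  0.28144697]
[0.446, -0.396, 0.126] [283. 262.]
[0.446, -0.396, 0.086] [283. 236.]
[0.446, -0.386, 0.098] [266. 242.]
[0.446, -0.406, 0.098] [299. 243.]
[0.406, -0.308, 0.064] [162. 272.]
                                                                                                    
                                                                                                    
                                                                                                    
                                                                                                    
                                                                                                    
                                                                                                    
                                                                                    
[... 4063 characters left out ...]
                                                                                              
---------------------------------:::::::::::::::::::::::::::::-:-------------------:-:--------------
------------------------------------::::::::::::::::::::::::--:-------------------------------------
---------------------------------------::::::::::::::::::-------------------------------------------
-----------------------------------------------:-:-----------------------------------------::-::::::
------------------------------------------------------------------------------------------------::::
--------------------------------------------------------------------------------------------:::----:
```

```bash
cat > l.py <<'E'
from h import *
w=cam("wrist")
a=np.clip(w[0]["image"][200:340,190:376].astype(float)*2,0,255).astype(np.uint8)
cv2.imwrite("pics/w3.png",cv2.resize(a,None,fx=4.2,fy=4.2,interpolation=cv2.INTER_CUBIC)[:,:,::-1])
E
python3 l.py
```

```text
(no output)
```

View pics/w3.png

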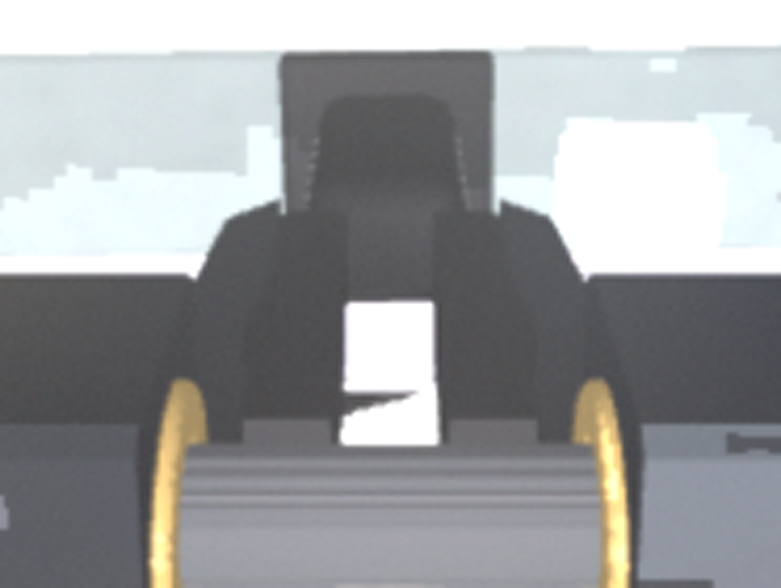

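The wrist view shows the finger tips above the grip's top face, with the gap at crop x 345–435. All three cameras suggest the tips sit higher than nominal. I'll open, go 10 mm lower, where nominal tips would still clear the lid, and re-close.

>>> {"op": "jog_arm", "data": {
  "motion": [
    {"slide": [0,0,0],"angular": [0,0,0],"hand": 0.05},
    {"slide": [0,0,0],"angular": [0,0,0],"hand": 0.05},
    {"slide": [0,0,0],"angular": [0,0,0],"hand": 0.05},
    {"slide": [0,0,0],"angular": [0,0,0],"hand": 0.05},
    {"slide": [0,0,-0.004],"angular": [0,0,0],"hand": 0.05},
    {"slide": [0,0,-0.008],"angular": [0,0,0],"hand": 0.05},
    {"slide": [0,0,-0.01],"angular": [0,0,0],"hand": 0.05},
    {"slide": [0,0,-0.01],"angular": [0,0,0],"hand": 0.05}
  ]
}}

```text
clock: 5.67
tcp_pos: [0.4456, -0.3955, 0.1007]
ee_rot: [[0.999, 0.036, -0.001], [0.036, -0.999, 0.001], [-0.001, -0.001, -1.0]]
force: [-0.3, 0.6, -0.1]
finger_gap: 0.0501
grip_force: 0.0
```

>>> {"op": "jog_arm", "data": {
  "motion": [
    {"slide": [0,0,0],"angular": [0,0,0],"hand": 0.03},
    {"slide": [0,0,0],"angular": [0,0,0],"hand": 0.012},
    {"slide": [0,0,0],"angular": [0,0,0],"hand": 0.012},
    {"slide": [0,0,0],"angular": [0,0,0],"hand": 0.012},
    {"slide": [0,0,0],"angular": [0,0,0],"hand": 0.012},
    {"slide": [0,0,0],"angular": [0,0,0],"hand": 0.012},
    {"slide": [0,0,0],"angular": [0,0,0],"hand": 0.012}
  ]
}}

```text
clock: 6.25
tcp_pos: [0.4463, -0.3962, 0.1024]
ee_rot: [[0.999, 0.036, 0.001], [0.036, -0.999, -0.001], [0.001, 0.001, -1.0]]
force: [-0.7, 0.0, 3.2]
finger_gap: 0.0119
grip_force: 2.0
```

>>> {"op": "jog_arm", "data": {
  "motion": [
    {"slide": [0,0,0.002],"angular": [0,0,0],"hand": 0.05},
    {"slide": [0,0,0.002],"angular": [0,0,0],"hand": 0.05},
    {"slide": [0,0,0],"angular": [0,0,0],"hand": 0.05},
    {"slide": [0,0,0],"angular": [0,0,0],"hand": 0.05},
    {"slide": [0,0,-0.002],"angular": [0,0,0],"hand": 0.05},
    {"slide": [0,0,-0.004],"angular": [0,0,0],"hand": 0.05},
    {"slide": [0,0,-0.005],"angular": [0,0,0],"hand": 0.05},
    {"slide": [0,0,-0.005],"angular": [0,0,0],"hand": 0.05}
  ]
}}

```text
clock: 6.92
tcp_pos: [0.4458, -0.3957, 0.0962]
ee_rot: [[0.999, 0.036, -0.001], [0.036, -0.999, 0.001], [-0.0, -0.001, -1.0]]
force: [-0.5, -0.5, -0.4]
finger_gap: 0.05
grip_force: 0.0
```

```bash
cat > m.py <<'E'
from h import *
st=state(); print(st["clock"],st["tcp_pos"],st["force"],st["torque"],st["finger_gap"],st["grip_force"])
w=cam("wrist")
a=np.clip(w[0]["image"][200:340,190:376].astype(float)*2,0,255).astype(np.uint8)
s=cam("side")
b=np.clip(s[0]["image"][130:200,260:340].astype(float)*3,0,255).astype(np.uint8)
a=cv2.resize(a,(450,340),interpolation=cv2.INTER_CUBIC);b=cv2.resize(b,(340,340),interpolation=cv2.INTER_CUBIC)
cv2.imwrite("pics/w4.png",np.hstack([a,b])[:,:,::-1])
E
python3 m.py
```

```text
6.9167 [ 0.44579596 -0.39571336  0.09616227] [-0.51281842 -0.54421088 -0.43215969] [ 0.04105819  0.07959897 -0.01408721] 0.05003608401105072 0.0
```

View pics/w4.png

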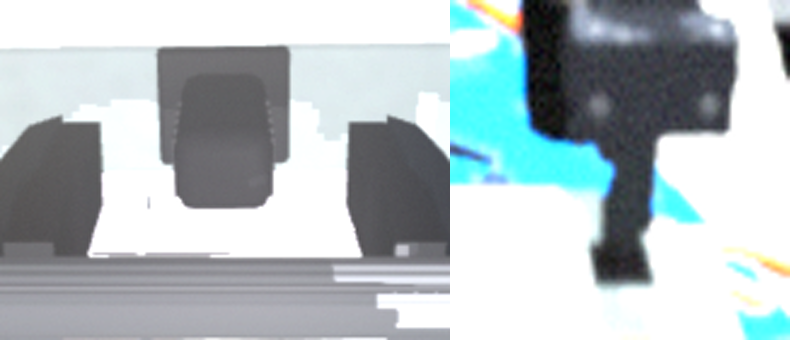

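The grip's top face sits between the open fingers at (225,180), and measuring the pad tips gives z ≈ 0.121. So the real tips are about 25 mm behind (above) the reported TCP. I'll correct for that and go 22 mm lower.

>>> {"op": "jog_arm", "data": {
  "motion": [
    {"slide": [0,0,-0.005],"angular": [0,0,0],"hand": 0.05},
    {"slide": [0,0,-0.01],"angular": [0,0,0],"hand": 0.05},
    {"slide": [0,0,-0.015],"angular": [0,0,0],"hand": 0.05},
    {"slide": [0,0,-0.02],"angular": [0,0,0],"hand": 0.05},
    {"slide": [0,0,-0.022],"angular": [0,0,0],"hand": 0.05},
    {"slide": [0,0,-0.022],"angular": [0,0,0],"hand": 0.05}
  ]
}}

```text
clock: 7.52
tcp_pos: [0.4456, -0.3955, 0.0737]
ee_rot: [[0.999, 0.036, -0.001], [0.036, -0.999, 0.001], [-0.001, -0.001, -1.0]]
force: [-0.3, -0.2, -0.5]
finger_gap: 0.0504
grip_force: 0.0
```

>>> {"op": "jog_arm", "data": {
  "motion": [
    {"slide": [0,0,0],"angular": [0,0,0],"hand": 0.03},
    {"slide": [0,0,0],"angular": [0,0,0],"hand": 0.012},
    {"slide": [0,0,0],"angular": [0,0,0],"hand": 0.012},
    {"slide": [0,0,0],"angular": [0,0,0],"hand": 0.012},
    {"slide": [0,0,0],"angular": [0,0,0],"hand": 0.012},
    {"slide": [0,0,0],"angular": [0,0,0],"hand": 0.012}
  ]
}}

```text
clock: 8.02
tcp_pos: [0.4461, -0.3956, 0.0749]
ee_rot: [[0.999, 0.036, -0.0], [0.036, -0.999, 0.001], [0.0, -0.001, -1.0]]
force: [-0.5, 2.4, 2.1]
finger_gap: 0.0201
grip_force: 15.0
```

>>> {"op": "jog_arm", "data": {
  "motion": [
    {"slide": [0,0,0.002],"angular": [0,0,0],"hand": 0.012},
    {"slide": [0,0,0.004],"angular": [0,0,0],"hand": 0.012},
    {"slide": [0,0,0.006],"angular": [0,0,0],"hand": 0.012},
    {"slide": [0,0,0.008],"angular": [0,0,0],"hand": 0.012},
    {"slide": [0,0,0.009],"angular": [0,0,0],"hand": 0.012},
    {"slide": [0,0,0.009],"angular": [0,0,0],"hand": 0.012},
    {"slide": [0,0,0.009],"angular": [0,0,0],"hand": 0.012}
  ]
}}

```text
clock: 8.6
tcp_pos: [0.4471, -0.3954, 0.082]
ee_rot: [[0.999, 0.036, 0.002], [0.036, -0.999, 0.001], [0.002, -0.0, -1.0]]
force: [11.3, -2.6, -14.2]
finger_gap: 0.0201
grip_force: 15.0
```

>>> {"op": "jog_arm", "data": {
  "motion": [
    {"slide": [0.002,0,0.0],"angular": [0,0,0],"hand": 0.012},
    {"slide": [0.003,0,0],"angular": [0,0,0],"hand": 0.012},
    {"slide": [0.003,0,0.001],"angular": [0,0,0],"hand": 0.012},
    {"slide": [0.003,0,0.002],"angular": [0,0,0],"hand": 0.012},
    {"slide": [0.003,0,0.002],"angular": [0,0,0],"hand": 0.012}
  ]
}}

```text
clock: 9.02
tcp_pos: [0.4471, -0.3953, 0.0828]
ee_rot: [[0.999, 0.035, -0.003], [0.035, -0.999, 0.002], [-0.003, -0.002, -1.0]]
force: [-0.5, -6.6, -20.8]
finger_gap: 0.02
grip_force: 15.0
```

The catch is holding: a hard stop after about 7 mm, with over 20 N. I'll set the lid down, release and go to the driver.

>>> {"op": "jog_arm", "data": {
  "motion": [
    {"slide": [-0.001,0,-0.004],"angular": [0,0,0],"hand": 0.012},
    {"slide": [-0.002,0,-0.008],"angular": [0,0,0],"hand": 0.012},
    {"slide": [-0.003,0,-0.011],"angular": [0,0,0],"hand": 0.012},
    {"slide": [-0.003,0,-0.011],"angular": [0,0,0],"hand": 0.05},
    {"slide": [-0.003,0,-0.011],"angular": [0,0,0],"hand": 0.05},
    {"slide": [-0.003,0,-0.011],"angular": [0,0,0],"hand": 0.05},
    {"slide": [-0.003,0,-0.011],"angular": [0,0,0],"hand": 0.05},
    {"slide": [-0.003,0,0.02],"angular": [0,0,0],"hand": 0.05},
    {"slide": [-0.003,0,0.06],"angular": [0,0,0],"hand": 0.05},
    {"slide": [0,0.02,0.095],"angular": [0,0,0],"hand": 0.05}
  ]
}}

```text
clock: 9.85
tcp_pos: [0.4485, -0.3784, 0.1824]
ee_rot: [[0.999, 0.033, 0.0], [0.033, -0.999, -0.002], [0.0, 0.002, -1.0]]
force: [0.8, 0.2, 0.6]
finger_gap: 0.0498
grip_force: 0.0
```

>>> {"op": "jog_arm", "data": {
  "motion": [
    {"slide": [0.006,0.035,0.01],"angular": [0,0,0],"hand": 0.05},
    {"slide": [0.014,0.075,0.01],"angular": [0,0,-0.036],"hand": 0.05},
    {"slide": [0.022,0.115,0.01],"angular": [0,0,-0.036],"hand": 0.05},
    {"slide": [0.03,0.155,0.01],"angular": [0,0,-0.036],"hand": 0.05},
    {"slide": [0.038,0.185,0.01],"angular": [0,0,-0.036],"hand": 0.05},
    {"slide": [0.045,0.21,0.01],"angular": [0,0,-0.036],"hand": 0.05},
    {"slide": [0.045,0.21,0.01],"angular": [0,0,-0.036],"hand": 0.05},
    {"slide": [0.045,0.21,0.01],"angular": [0,0,-0.036],"hand": 0.05}
  ]
}}

```text
clock: 10.52
tcp_pos: [0.4946, -0.165, 0.1912]
ee_rot: [[1.0, 0.003, 0.001], [0.003, -1.0, -0.001], [0.001, 0.001, -1.0]]
force: [0.3, -0.3, -0.5]
finger_gap: 0.0501
grip_force: 0.0
```

```bash
cat > n.py <<'E'
from h import *
st=state(); print(st["clock"],np.array(st["tcp_pos"]).round(4),np.array(st["ee_rot"]).round(3).tolist())
for n in ["wrist","scene","side"]:
    w=cam(n); g=cv2.cvtColor(w[0]["image"],cv2.COLOR_RGB2HSV)
    print(n,"expect top/base",proj(*w,[.547,-.162,.144]).round(1),proj(*w,[.547,-.162,.058]).round(1))
    m=((g[:,:,0]>100)&(g[:,:,0]<130)&(g[:,:,1]>110)).astype(np.uint8)
    k,l,s,c=cv2.connectedComponentsWithStats(m)
    for i in range(1,k):
        if s[i,4]>40 and np.hypot(*(c[i]-proj(*w,[.547,-.162,.1])))<90:
            v,u=np.nonzero(l==i); lo=v<np.percentile(v,12); hi=v>np.percentile(v,88)
            print(s[i].tolist(),c[i].round(1),"top end",u[lo].mean().round(1),v.min(),"bottom end",u[hi].mean().round(1),v.max())
    for th in ["driver_grip","block_hole"]: print(th,[(np.round(r["uv"],1).tolist(),round(r["conf"],2)) for r in spot_in(n,th)][:3])
E
python3 n.py
```

```text
10.5167 [ 0.4946 -0.165   0.1912] [[1.0, 0.003, 0.001], [0.003, -1.0, -0.001], [0.001, 0.001, -1.0]]
wrist expect top/base [278.4 150.1] [279.4 142. ]
[208, 204, 56, 55, 910] [238.5 221.4] top end 219.0 204 bottom end 247.9 258
driver_grip [([273.8, 146.6], 0.67)]
block_hole [([275.7, 104.2], 0.66)]
scene expect top/base [267.  157.3] [267.4 188.5]
[187, 136, 22, 21, 96] [198.3 144.8] top end 199.3 136 bottom end 199.0 156
[201, 147, 21, 12, 67] [211.9 152.1] top end 219.2 147 bottom end 203.0 158
[186, 158, 37, 59, 1027] [205.4 186.6] top end 206.4 158 bottom end 204.5 216
[265, 161, 5, 29, 110] [267.1 173.2] top end 266.9 161 bottom end 266.9 189
[202, 187, 31, 37, 346] [220.8 209.1] top end 224.0 187 bottom end 206.9 223
driver_grip [([264.2, 171.2], 0.62)]
block_hole [([278.3, 193.2], 0.94), ([323.1, 259.0], 0.42)]
side expect top/base [245.8 224.1] [246.2 268.1]
[166, 125, 98, 100, 4239] [218.  164.8] top end 231.2 125 bottom end 220.4 224
[243, 228, 8, 42, 236] [246.6 244.4] top end 246.2 228 bottom end 246.9 269
[279, 290, 57, 43, 1287] [305.3 309.9] top end 309.0 290 bottom end 309.5 332
[254, 298, 12, 7, 53] [258.8 300.8] top end 257.0 298 bottom end 255.5 304
driver_grip [([248.2, 243.0], 0.76), ([310.7, 326.4], 0.73)]
block_hole [([219.0, 273.4], 0.8)]
```

```bash
cat > o.py <<'E'
from h import *
w=cam("wrist"); im=w[0]["image"].astype(int)[115:185,240:320]
m=((im[:,:,2]-im[:,:,0]>20)&(im[:,:,2]<170))
for r in m[::2]: print("".join("#" if x else "." for x in r))
k,l,s,c=cv2.connectedComponentsWithStats(m.astype(np.uint8))
for i in range(1,k):
    if s[i,4]>20: print(s[i].tolist(),(c[i]+[240,115]).round(1))
E
python3 o.py
```

```text
................................................................................
................................................................................
................................................................................
................................................................................
................................................................................
................................................................................
................................................................................
................................................................................
................................................................................
................................................................................
................................................................................
................................................................................
...............................####..#..........................................
.............................#########.........
[... 1069 characters left out ...]
.................
................................................................................
................................................................................
................................................................................
................................................................................
................................................................................
................................................................................
................................................................................
................................................................................
[26, 23, 15, 12, 56] [274.1 142.4]
```

>>> {"op": "jog_arm", "data": {
  "motion": [
    {"slide": [0.03,0.004,0],"angular": [0,0,0],"hand": 0.05},
    {"slide": [0.0515,0.005,0],"angular": [0,0,0],"hand": 0.05},
    {"slide": [0.0515,0.005,-0.03],"angular": [0,0,0],"hand": 0.05},
    {"slide": [0.0515,0.005,-0.06],"angular": [0,0,0],"hand": 0.05},
    {"slide": [0.0515,0.005,-0.085],"angular": [0,0,0],"hand": 0.05},
    {"slide": [0.0515,0.005,-0.105],"angular": [0,0,0],"hand": 0.05},
    {"slide": [0.0515,0.005,-0.12],"angular": [0,0,0],"hand": 0.05},
    {"slide": [0.0515,0.005,-0.124],"angular": [0,0,0],"hand": 0.05},
    {"slide": [0.0515,0.005,-0.124],"angular": [0,0,0],"hand": 0.03}
  ]
}}

```text
clock: 11.77
tcp_pos: [0.5445, -0.1607, 0.0654]
ee_rot: [[1.0, -0.001, -0.003], [-0.001, -1.0, 0.001], [-0.003, -0.001, -1.0]]
force: [0.2, -0.3, 0.7]
finger_gap: 0.0454
grip_force: 0.0
```

>>> {"op": "jog_arm", "data": {
  "motion": [
    {"slide": [0,0,0],"angular": [0,0,0],"hand": 0.025},
    {"slide": [0,0,0],"angular": [0,0,0],"hand": 0.02},
    {"slide": [0,0,0],"angular": [0,0,0],"hand": 0.016},
    {"slide": [0,0,0],"angular": [0,0,0],"hand": 0.012},
    {"slide": [0,0,0],"angular": [0,0,0],"hand": 0.006},
    {"slide": [0,0,0],"angular": [0,0,0],"hand": 0.006},
    {"slide": [0,0,0],"angular": [0,0,0],"hand": 0.006},
    {"slide": [0,0,0],"angular": [0,0,0],"hand": 0.006}
  ]
}}

```text
clock: 12.43
tcp_pos: [0.546, -0.1612, 0.0674]
ee_rot: [[1.0, -0.0, 0.001], [-0.0, -1.0, -0.001], [0.001, 0.001, -1.0]]
force: [-1.1, 0.0, 5.1]
finger_gap: 0.011
grip_force: 15.0
```

>>> {"op": "jog_arm", "data": {
  "motion": [
    {"slide": [0,0,0.005],"angular": [0,0,0],"hand": 0.006},
    {"slide": [0,0,0.015],"angular": [0,0,0],"hand": 0.006},
    {"slide": [0,0,0.03],"angular": [0,0,0],"hand": 0.006},
    {"slide": [0,0,0.05],"angular": [0,0,0],"hand": 0.006},
    {"slide": [0,0,0.07],"angular": [0,0,0],"hand": 0.006},
    {"slide": [0,0,0.09],"angular": [0,0,0],"hand": 0.006},
    {"slide": [0,0,0.1],"angular": [0,0,0],"hand": 0.006},
    {"slide": [-0.02,-0.02,0.11],"angular": [0,0,0],"hand": 0.006},
    {"slide": [-0.045,-0.045,0.11],"angular": [0,0,0],"hand": 0.006},
    {"slide": [-0.07,-0.072,0.11],"angular": [0,0,0],"hand": 0.006}
  ],
  "squeeze": 20
}}

```text
clock: 13.27
tcp_pos: [0.4751, -0.2331, 0.1775]
ee_rot: [[1.0, 0.002, 0.001], [0.002, -1.0, -0.001], [0.001, 0.001, -1.0]]
force: [0.9, -0.5, 0.1]
finger_gap: 0.0105
grip_force: 20.0
```

>>> {"op": "jog_arm", "data": {
  "motion": [
    {"slide": [-0.025,-0.025,0],"angular": [0,0,0],"hand": 0.006},
    {"slide": [-0.05,-0.05,0],"angular": [0,0,0],"hand": 0.006},
    {"slide": [-0.065,-0.07,0],"angular": [0,0,0],"hand": 0.006},
    {"slide": [-0.07,-0.075,0],"angular": [0,0,0],"hand": 0.006},
    {"slide": [-0.07,-0.075,0],"angular": [0,0,0],"hand": 0.006},
    {"slide": [-0.07,-0.075,0],"angular": [0,0,0],"hand": 0.006},
    {"slide": [-0.07,-0.075,0],"angular": [0,0,0],"hand": 0.006}
  ]
}}

```text
clock: 13.85
tcp_pos: [0.4062, -0.307, 0.1766]
ee_rot: [[1.0, 0.001, 0.0], [0.001, -1.0, 0.001], [0.0, -0.001, -1.0]]
force: [0.4, 0.2, -0.5]
finger_gap: 0.0109
grip_force: 20.0
```

```bash
cat > p.py <<'E'
from h import *
st=state(); T=np.array(st["tcp_pos"]); print(st["clock"],T.round(4),st["force"],st["finger_gap"])
for n in ["scene","side"]:
    w=cam(n); rgb=w[0]["image"]
    tip=proj(*w,T+[0,0,.044-.108]);sh=proj(*w,T+[0,0,.044-.053]); g=proj(*w,T+[0,0,.025])
    print(n,"exp tip",tip.round(1),"shoulder",sh.round(1),"fingertip",g.round(1))
    for th in ["driver_tip","driver_grip","driver","release_hole"]: print(th,[(np.round(r["uv"],1).tolist(),round(r["conf"],2)) for r in spot_in(n,th)][:3])
    a=int(min(tip[0],g[0]))-14; b=int(g[1])-6; c=int(tip[1])+8
    gr=cv2.cvtColor(rgb,cv2.COLOR_RGB2GRAY)
    print("cols from",a)
    for v in range(b,c,2): print(v," ".join(f"{x:3d}" for x in gr[v,a:a+28]))
E
python3 p.py
```

```text
13.85 [ 0.4062 -0.307   0.1766] [ 0.35768168  0.15105377 -0.54100931] 0.010857671788634171
scene exp tip [260.4 247.3] shoulder [259.8 226.5] fingertip [259.4 212.6]
driver_tip [([324.3, 190.1], 0.73), ([263.1, 228.2], 0.63)]
driver_grip []
driver [([263.0, 226.9], 0.49)]
release_hole [([316.4, 270.6], 0.72)]
cols from 245
206 222 225 248  90  12  22  23  25  12  22  24  13  39  25  30   4  15  22  14  23  17  19  20  22  62  94  74  74
208 221 224 241 115  17  15  18   8  20   7  16   7  40  30  17  23  11  24  26  23  23  20  24  27  16  22  57  55
210 222 224 227 246 115  21  14  17  18  13   7  18  49  29  24  18  25  24  24  22  14  13  27  21  26  16  23   1
212 224 222 223 226 238 168 134  71  12   3   1  63  41  26   7  24  23  13  23  11  23  17  22  21  25  15  32   7
214 223 223 221 223 224 226 231 240 169 124 185 254 130  36   8  20  16  26  28  16  15  19  30  11  24  13  11   0
216 221 222 221 223 225 224 223 222 225 224 225 234 212  74   0  20  15  16  25  24  20  14  14  17   1  42 120 175
218 228 224 227 222 226 220 219 221 223 221 222 228 246 113  15  18  17   6   7
[... 5064 characters left out ...]
 214
191 250 253 254 254 254 254 254 254 254 254 253 253 251 239 194 142 118 121 133 142 153 159 163 158 157 159 176 200
193 244 252 253 254 254 254 254 254 254 254 254 253 252 242 199 142 119 118 114 112 114 118 118 116 129 135 137 151
195 231 249 253 254 254 254 254 254 254 254 254 253 253 248 224 183 157 139 131 126 128 130 127 128 125 126 129 128
197 220 242 250 252 252 252 252 252 252 252 252 252 252 250 245 235 210 166 134 127 129 128 128 128 128 129 128 129
199 189 194 201 208 207 207 200 191 185 192 199 205 206 205 201 197 184 163 143 132 128 131 129 131 130 128 129 130
201 184 182 180 182 187 187 185 178 173 178 185 187 187 185 184 179 173 166 148 135 138 146 151 150 157 172 185 188
```

```bash
cat > q.py <<'E'
from h import *
T=np.array(state()["tcp_pos"])
for n,lim in [("scene",(250,275,254,276)),("side",(308,338,207,227))]:
    w=cam(n); p=proj(*w,[T[0],T[1],.064]); dx=proj(*w,T*[1,1,0]+[.01,0,.064])-p; dy=proj(*w,T*[1,1,0]+[0,.01,.064])-p
    print(n,"below tcp",p.round(2),"per cm x",dx.round(1),"per cm y",dy.round(1))
    for im in (cv2.imread(f"pics/{n}0.png")[:,:,::-1],w[0]["image"]):
        a,b,c,d=lim; i=im[c:d,a:b].astype(int); y=(i[:,:,0]+i[:,:,1])/2-i[:,:,2]; wt=np.clip(y-15,0,None)
        vv,uu=np.mgrid[c:d,a:b]; print(wt.sum(), (uu*wt).sum()/wt.sum(),(vv*wt).sum()/wt.sum())
        if n=="side":
            for r in y[::2]: print(" ".join(f"{int(x):3d}" for x in r))
w=cam("wrist"); im=w[0]["image"]
i=cv2.imread("pics/w1.png")[:,:,::-1]
E
python3 q.py
```

```text
scene below tcp [261.01 264.68] per cm x [ 4.2 -2.9] per cm y [-3.6 -3.3]
1484.5 261.3024587403166 264.92354328056587
822.5 261.29848024316107 264.9100303951368
side below tcp [323.29 217.72] per cm x [-5.3 -0. ] per cm y [0.6 2.9]
1219.0 312.7949138638228 210.24077112387204
229 176 106  42   2  -7  -2   0   0   0   0   0   0   0   0   0   0   0   0   0   0   0   0   0  -1  -1  -1  -1  -1  -1
 55  52  35  11  -4  -9  -6   0   0   0   0   0   0   0   0   0   0   0   0   0   0   0   0   0   0   0   0  -1   0  -1
 -8  -8  -9 -11 -11 -10  -9  -2   0   0   0   0   0   0   0   0   0   0   0   0   0   0   1   2   2   0  -1   0   0   0
-11  -9  -9  -9  -7 -10  -9  -7  -1   0   0   0   0   0   0   0   0   0   0   0   0   0   0   1   2   3   0   1   1   0
 -9  -9 -10  -8  -9  -7  -8  -8  -3   0   0   0   0   1   2   1   1   1   1   0   0   0   0   0   1   2   0   0   1   2
 -6  -5  -7  -6  -5  -6  -6  -3   0   0   0   1   4  19  43  42  37  41  30  10   1   0   0   0   1   0   1  -1   1  -1
 -6  -7  -6  -5  -6  -6  -6  -3   0   1   0   0   1   7  18  26  29  28  18   5   0   0   0   0   0   0 
[... 918 characters left out ...]
  -8  -7  -8  -7  -8  -8  -9  -7  -4   0   1   1   1  -1  -6  -7  -7  -8  -8  -7  -4  -1   1   1   1
 -5  -6  -4  -4  -4  -5  -6  -3  -5  -7  -7  -5   8  25  34  29  27  32  30  18   1  -6  -8  -9  -8  -5  -3   0   0   0
 -6  -7  -6  -7  -8  -5  -7  -4  -5  -4  -1   0   3  11  19  19  19  24  23  11  -1  -7  -9  -8  -7  -6  -5  -2  -1  -1
 -5  -7  -7  -6  -6  -5  -6  -4  -3   0   0   0  -1  -6  -5  -4  -5  -3  -3  -7  -8  -8  -9  -7  -8  -8  -6  -2  -2  -1
 -8  -7  -6  -7  -7  -8  -6  -5  -1   0  -1  -1  -5  -8  -9  -8  -7  -8  -9  -8  -9  -9  -9  -7  -9  -9  -8  -4  -2  -1
 -5  -6  -7  -7  -6  -7  -5  -5  -4  -4  -7  -8  -9 -10  -8  -9  -9  -9 -10  -9  -8  -9  -8 -10  -9  -8  -7  -5  -4  -2
```

>>> {"op": "jog_arm", "data": {
  "motion": [
    {"slide": [-0.0005,0,-0.015],"angular": [0,0,0],"hand": 0.006},
    {"slide": [-0.0005,0,-0.03],"angular": [0,0,0],"hand": 0.006},
    {"slide": [-0.0005,0,-0.038],"angular": [0,0,0],"hand": 0.006},
    {"slide": [-0.0005,0,-0.042],"angular": [0,0,0],"hand": 0.006},
    {"slide": [-0.0005,0,-0.044],"angular": [0,0,0],"hand": 0.006},
    {"slide": [-0.0005,0,-0.044],"angular": [0,0,0],"hand": 0.006},
    {"slide": [-0.0005,0,-0.044],"angular": [0,0,0],"hand": 0.006}
  ]
}}

```text
clock: 15.08
tcp_pos: [0.4053, -0.3083, 0.1333]
ee_rot: [[1.0, -0.0, 0.001], [-0.0, -1.0, -0.001], [0.001, 0.001, -1.0]]
force: [-0.2, -0.4, -0.2]
finger_gap: 0.0107
grip_force: 20.0
```

```bash
cat > r.py <<'E'
from h import *
st=state(); T=np.array(st["tcp_pos"]); print(st["clock"],T.round(4),st["force"])
for n in ["scene","side"]:
    w=cam(n); gr=255-cv2.cvtColor(w[0]["image"],cv2.COLOR_RGB2GRAY).astype(float)
    print(n,"hole below",proj(*w,[T[0],T[1],.064]).round(2))
    for z in [-.012,-.02,-.03,-.04,-.05,-.056,-.062]:
        p=proj(*w,T+[0,0,z]); v=int(round(p[1])); a=int(p[0])-4
        r=gr[v,a:a+10]; print(v,"exp",p[0].round(1),a,(255-r).astype(int))
E
python3 r.py
```

```text
15.0833 [ 0.4053 -0.3083  0.1333] [-0.2016881  -0.40510311 -0.15835739]
scene hole below [261.04 264.96]
245 exp 260.5 256 [176 199 178  60  33  36  25  74 187 170]
248 exp 260.5 256 [169 188 200  83  71 106  67  99 138 165]
251 exp 260.6 256 [188 192 189  83  57 104  86  58  48  52]
255 exp 260.7 256 [127 122 167 179 135 112  86  41  47  56]
258 exp 260.8 256 [171 169 171 179 129 106  79 174 254 176]
260 exp 260.9 256 [161 170 173 173 145 105  85 144 127 255]
262 exp 261.0 256 [175 175 176 172 177 105 102 137 143 136]
side hole below [323.45 217.58]
191 exp 325.8 321 [254 253 251 240 196 125  90  97 124 141]
195 exp 325.5 321 [253 253 252 246 209 150 132 129 128 127]
200 exp 325.1 321 [179 181 176 155 134 140 157 158 142 131]
204 exp 324.6 320 [192 197 203 195 167 153 187 209 221 227]
209 exp 324.2 320 [193 194 192 184 175 207 246 253 254 254]
212 exp 324.0 319 [169 183 189 184 163 148 165 193 208 211]
214 exp 323.7 319 [167 179 188 185 164 156 168 184 190 192]
```

>>> {"op": "jog_arm", "data": {
  "motion": [
    {"slide": [-0.0005,0,-0.003],"angular": [0,0,0],"hand": 0.006},
    {"slide": [-0.0005,0,-0.007],"angular": [0,0,0],"hand": 0.006},
    {"slide": [-0.0005,0,-0.011],"angular": [0,0,0],"hand": 0.006},
    {"slide": [-0.0005,0,-0.015],"angular": [0,0,0],"hand": 0.006},
    {"slide": [-0.0005,0,-0.018],"angular": [0,0,0],"hand": 0.006},
    {"slide": [-0.0005,0,-0.018],"angular": [0,0,0],"hand": 0.006}
  ]
}}

```text
clock: 15.68
tcp_pos: [0.4041, -0.3075, 0.1137]
ee_rot: [[1.0, -0.0, -0.001], [-0.0, -1.0, 0.001], [-0.001, -0.001, -1.0]]
force: [0.6, 0.5, -0.4]
finger_gap: 0.0107
grip_force: 20.0
```

>>> {"op": "jog_arm", "data": {
  "motion": [
    {"slide": [0,0,-0.005],"angular": [0,0,0],"hand": 0.006},
    {"slide": [0,0,-0.01],"angular": [0,0,0],"hand": 0.006},
    {"slide": [0,0,-0.015],"angular": [0,0,0],"hand": 0.006},
    {"slide": [0,0,-0.02],"angular": [0,0,0],"hand": 0.006},
    {"slide": [0,0,-0.024],"angular": [0,0,0],"hand": 0.006},
    {"slide": [0,0,-0.028],"angular": [0,0,0],"hand": 0.006},
    {"slide": [0,0,-0.032],"angular": [0,0,0],"hand": 0.006},
    {"slide": [0,0,-0.035],"angular": [0,0,0],"hand": 0.006},
    {"slide": [0,0,-0.037],"angular": [0,0,0],"hand": 0.006},
    {"slide": [0,0,-0.037],"angular": [0,0,0],"hand": 0.006}
  ]
}}

```text
clock: 16.52
tcp_pos: [0.4042, -0.3078, 0.0772]
ee_rot: [[1.0, -0.0, -0.001], [-0.0, -1.0, 0.0], [-0.001, -0.0, -1.0]]
force: [-1.1, -0.0, 0.8]
finger_gap: 0.0106
grip_force: 20.0
```

>>> {"op": "jog_arm", "data": {
  "motion": [
    {"slide": [0,0,-0.002],"angular": [0,0,0],"hand": 0.006},
    {"slide": [0,0,-0.003],"angular": [0,0,0],"hand": 0.006},
    {"slide": [0,0,-0.004],"angular": [0,0,0],"hand": 0.006},
    {"slide": [0,0,-0.005],"angular": [0,0,0],"hand": 0.006},
    {"slide": [0,0,-0.005],"angular": [0,0,0],"hand": 0.006}
  ]
}}

```text
clock: 16.93
tcp_pos: [0.4046, -0.3081, 0.0734]
ee_rot: [[1.0, -0.0, 0.0], [-0.0, -1.0, -0.0], [0.0, 0.0, -1.0]]
force: [-1.4, 1.9, 5.9]
finger_gap: 0.0105
grip_force: 20.0
```

>>> {"op": "jog_arm", "data": {
  "motion": [
    {"slide": [0,0,-0.001],"angular": [0,0,0],"hand": 0.006},
    {"slide": [0,0,-0.002],"angular": [0,0,0],"hand": 0.006},
    {"slide": [0,0,-0.002],"angular": [0,0,0],"hand": 0.006},
    {"slide": [0,0,-0.002],"angular": [0,0,0],"hand": 0.006}
  ]
}}

```text
clock: 17.27
tcp_pos: [0.4051, -0.3083, 0.073]
ee_rot: [[1.0, 0.0, 0.001], [0.0, -1.0, -0.001], [0.001, 0.001, -1.0]]
force: [-4.2, 6.5, 19.5]
finger_gap: 0.0108
grip_force: 20.0
```

>>> {"op": "jog_arm", "data": {
  "motion": [
    {"slide": [0,0,0.002],"angular": [0,0,0],"hand": 0.006},
    {"slide": [0,0,0.002],"angular": [0,0,0],"hand": 0.02},
    {"slide": [0,0,0.002],"angular": [0,0,0],"hand": 0.04},
    {"slide": [0,0,0.002],"angular": [0,0,0],"hand": 0.05},
    {"slide": [0,0,0.002],"angular": [0,0,0],"hand": 0.05},
    {"slide": [0,0,0.002],"angular": [0,0,0],"hand": 0.05},
    {"slide": [0,0,0.02],"angular": [0,0,0],"hand": 0.05},
    {"slide": [0,0,0.05],"angular": [0,0,0],"hand": 0.05},
    {"slide": [0,0,0.085],"angular": [0,0,0],"hand": 0.05},
    {"slide": [0,0,0.11],"angular": [0,0,0],"hand": 0.05}
  ]
}}

```text
clock: 18.1
tcp_pos: [0.4048, -0.3083, 0.1829]
ee_rot: [[1.0, -0.0, 0.001], [-0.0, -1.0, -0.001], [0.001, 0.001, -1.0]]
force: [0.6, -0.6, 0.7]
finger_gap: 0.05
grip_force: 0.0
```

>>> {"op": "jog_arm", "data": {
  "motion": [
    {"slide": [0,0,0],"angular": [0,0,0],"hand": 0.05},
    {"slide": [0.01,-0.022,0],"angular": [0,0,0.035],"hand": 0.05},
    {"slide": [0.026,-0.057,0],"angular": [0,0,0.035],"hand": 0.05},
    {"slide": [0.041,-0.087,0],"angular": [0,0,0.035],"hand": 0.05},
    {"slide": [0.041,-0.087,0],"angular": [0,0,0.035],"hand": 0.05},
    {"slide": [0.041,-0.087,0],"angular": [0,0,0.035],"hand": 0.05}
  ]
}}

```text
clock: 18.6
tcp_pos: [0.4452, -0.3955, 0.1789]
ee_rot: [[0.999, 0.034, -0.002], [0.034, -0.999, 0.002], [-0.001, -0.002, -1.0]]
force: [0.2, 0.3, -0.6]
finger_gap: 0.0499
grip_force: 0.0
```

```bash
cat > t.py <<'E'
from h import *
st=state(); print(st["clock"],np.array(st["tcp_pos"]).round(4),st["ee_rot"][0])
for n in ["scene","side"]:
    w=cam(n); g=w[0]["image"].astype(int)
    t=proj(*w,[.4055,-.308,.150]);b=proj(*w,[.4055,-.308,.064]);print(n,t.round(1),b.round(1))
    for k in np.linspace(-.1,1.1,9):
        p=t+(b-t)*k; v=int(p[1]);a=int(p[0])-6; print(v,a,[ (x[2]-x[0]) for x in g[v,a:a+13].tolist()])
E
python3 t.py
```

```text
18.6 [ 0.4452 -0.3955  0.1789] [ 0.99943147  0.03367902 -0.00156734]
scene [260.1 233.9] [261.  264.8]
230 254 [-9, -6, -4, -2, -4, -6, 2, 5, 4, 1, 4, 4, 1]
235 254 [3, 7, 2, 5, 0, 0, 4, -2, 2, -1, 1, -1, -1]
240 254 [-1, 1, -3, -5, 15, 55, 50, 44, 40, 38, 19, 12, 13]
244 254 [1, -1, -2, -6, 16, 46, 44, 35, 40, 39, 22, 3, 4]
249 254 [2, 1, -1, -5, 17, 41, 50, 39, 38, 29, 23, 6, 4]
253 254 [3, 0, 2, 1, 17, 33, 35, 34, 34, 31, 16, 1, 1]
258 254 [4, 2, 1, 3, 0, 19, 36, 32, 29, 23, 2, 2, 2]
263 254 [3, 1, 4, 4, -3, 17, 49, 39, 34, 35, -16, 3, 7]
267 255 [3, 4, 8, -21, -52, -33, 0, -19, -35, -33, 7, 5, 4]
side [327.  177.2] [323.4 217.7]
173 321 [9, 4, 2, 2, 3, 3, 3, 3, 2, 2, 2, 2, 3]
179 320 [-19, -65, -87, -88, -83, -69, -36, -7, -10, -41, -57, -43, -26]
185 320 [3, 4, 16, 48, 76, 72, 59, 60, 67, 96, 130, 121, 68]
191 319 [6, 6, 8, 9, 17, 31, 50, 56, 52, 20, -64, -146, -160]
197 319 [7, 8, 9, 14, 24, 39, 49, 56, 64, 111, 173, 204, 211]
203 318 [7, 7, 7, 9, 12, 21, 35, 51, 46, 33, 22, 18, 15]
209 318 [7, 6, 6, 9, 11, 20, 35, 46, 30, 17, 10, 8, 6]
215 317 [10, 8, 6, 6, 5, 11, 29, 50, 48, 29, 13, 5, 0]
221 316 [5, 7, 6, 5, 5, 2, 2, 1, 0, 1, 2, 5, 6]
```

The driver stands upright and is seated on the rail. Next I re-grasp the lid grip.

>>> {"op": "jog_arm", "data": {
  "motion": [
    {"slide": [0.0005,0,-0.03],"angular": [0,0,0],"hand": 0.05},
    {"slide": [0.0005,0,-0.06],"angular": [0,0,0],"hand": 0.05},
    {"slide": [0.0005,0,-0.085],"angular": [0,0,0],"hand": 0.05},
    {"slide": [0.0005,0,-0.1],"angular": [0,0,0],"hand": 0.05},
    {"slide": [0.0005,0,-0.107],"angular": [0,0,0],"hand": 0.05},
    {"slide": [0.0005,0,-0.107],"angular": [0,0,0],"hand": 0.05},
    {"slide": [0.0005,0,-0.107],"angular": [0,0,0],"hand": 0.05}
  ]
}}

```text
clock: 19.28
tcp_pos: [0.4461, -0.3947, 0.0745]
ee_rot: [[0.999, 0.035, 0.0], [0.035, -0.999, -0.0], [0.0, 0.0, -1.0]]
force: [-0.1, 0.1, 0.8]
finger_gap: 0.0498
grip_force: 0.0
```

>>> {"op": "jog_arm", "data": {
  "motion": [
    {"slide": [0,0,0],"angular": [0,0,0],"hand": 0.03},
    {"slide": [0,0,0],"angular": [0,0,0],"hand": 0.012},
    {"slide": [0,0,0],"angular": [0,0,0],"hand": 0.012},
    {"slide": [0,0,0],"angular": [0,0,0],"hand": 0.012},
    {"slide": [0,0,0],"angular": [0,0,0],"hand": 0.012},
    {"slide": [0,0,0],"angular": [0,0,0],"hand": 0.012},
    {"slide": [0.001,0,0.004],"angular": [0,0,0],"hand": 0.012},
    {"slide": [0.003,0,0.01],"angular": [0,0,0],"hand": 0.012},
    {"slide": [0.004,0,0.013],"angular": [0,0,0],"hand": 0.012},
    {"slide": [0.004,0,0.013],"angular": [0,0,0],"hand": 0.012}
  ],
  "squeeze": 15
}}

```text
clock: 20.12
tcp_pos: [0.45, -0.3953, 0.0875]
ee_rot: [[0.999, 0.035, -0.0], [0.035, -0.999, -0.001], [-0.0, 0.001, -1.0]]
force: [-2.2, -2.9, -2.1]
finger_gap: 0.02
grip_force: 15.0
```

>>> {"op": "jog_arm", "data": {
  "motion": [
    {"slide": [0.0035,0,0.0065],"angular": [0,0,0],"hand": 0.012},
    {"slide": [0.0087,0.0003,0.0156],"angular": [0,0,0],"hand": 0.012},
    {"slide": [0.0146,0.0006,0.0243],"angular": [0,0,0],"hand": 0.012},
    {"slide": [0.0211,0.0008,0.0324],"angular": [0,0,0],"hand": 0.012},
    {"slide": [0.0284,0.001,0.04],"angular": [0,0,0],"hand": 0.012},
    {"slide": [0.0363,0.0014,0.0468],"angular": [0,0,0],"hand": 0.012},
    {"slide": [0.0448,0.0017,0.053],"angular": [0,0,0],"hand": 0.012},
    {"slide": [0.0537,0.002,0.0584],"angular": [0,0,0],"hand": 0.012},
    {"slide": [0.0537,0.002,0.0584],"angular": [0,0,0],"hand": 0.012}
  ]
}}

```text
clock: 20.87
tcp_pos: [0.5046, -0.3928, 0.1471]
ee_rot: [[0.999, 0.036, 0.0], [0.036, -0.999, -0.0], [0.0, 0.0, -1.0]]
force: [-6.8, 0.8, 8.2]
finger_gap: 0.0197
grip_force: 15.0
```

>>> {"op": "jog_arm", "data": {
  "motion": [
    {"slide": [0.0092,0.0004,0.0054],"angular": [0,0,0],"hand": 0.012},
    {"slide": [0.019,0.0007,0.0092],"angular": [0,0,0],"hand": 0.012},
    {"slide": [0.029,0.0011,0.0122],"angular": [0,0,0],"hand": 0.012},
    {"slide": [0.037,0.0014,0.0138],"angular": [0,0,0],"hand": 0.012},
    {"slide": [0.042,0.0016,0.0146],"angular": [0,0,0],"hand": 0.012},
    {"slide": [0.043,0.0017,0.0147],"angular": [0,0,0],"hand": 0.012},
    {"slide": [0.043,0.0017,0.0147],"angular": [0,0,0],"hand": 0.012},
    {"slide": [0.043,0.0017,0.0147],"angular": [0,0,0],"hand": 0.012}
  ]
}}

```text
clock: 21.53
tcp_pos: [0.548, -0.3907, 0.1606]
ee_rot: [[0.999, 0.036, 0.001], [0.036, -0.999, 0.0], [0.001, -0.0, -1.0]]
force: [-3.2, 1.7, 6.9]
finger_gap: 0.0201
grip_force: 15.0
```

```bash
cat > u.py <<'E'
from h import *
st=state(); T=np.array(st["tcp_pos"]); print(st["clock"],T.round(4),st["force"],st["finger_gap"],st["grip_force"])
c,s=np.cos(.038),np.sin(.038)
hx=np.array([.446+.115*c,-.396+.115*s]); d=(T[:2]-hx)@[c,s]; h=T[2]+.044-.083
print("r",np.hypot(d,h),"lid deg",np.degrees(np.arctan2(34,-115)-np.arctan2(h,d)))
for n in ["scene","side"]:
    w=cam(n)
    for th,p in [("flux_bottle",[.643,-.232,.037]),("ipa_bottle",[.65,-.331,.06]),("solder_spool",[.386,-.174,.014]),("lid_grip",T+[0,0,.044]),("driver",[.4055,-.308,.11])]:
        print(n,th,proj(*w,p).round(),[(np.round(r["uv"]).tolist(),round(r["conf"],2)) for r in spot_in(n,th)][:2])
E
python3 u.py
```

```text
21.5333 [ 0.548  -0.3907  0.1606] [-3.21172672  1.69183434  6.87646909] 0.020125702487197798 15.000996300950646
r 0.12232789445744208 lid deg 67.48141786118433
scene flux_bottle [323. 192.] [([325.0, 188.0], 0.68)]
scene ipa_bottle [361. 208.] [([343.0, 215.0], 0.57), ([367.0, 219.0], 0.4)]
scene solder_spool [210. 245.] [([210.0, 241.0], 0.72)]
scene lid_grip [357. 198.] [([344.0, 212.0], 0.91)]
scene driver [261. 249.] [([263.0, 249.0], 0.57)]
side flux_bottle [193. 253.] [([186.0, 257.0], 0.9)]
side ipa_bottle [194. 212.] [([194.0, 212.0], 0.75), ([342.0, 283.0], 0.31)]
side solder_spool [341. 284.] [([341.0, 285.0], 0.85)]
side lid_grip [248. 130.] [([255.0, 160.0], 0.86)]
side driver [325. 197.] [([323.0, 198.0], 0.81), ([308.0, 325.0], 0.6)]
```

```bash
python3 -c "
from rig import *
print(job_done())"
```

```text
the job is handed in; nothing more can be done
None
```

The catch was holding the lid, so the blue-handled driver now stands seated in the release hole. The lid is held by its grip at about 67° (estimated from the arm position), with no shift seen in the bottles or spool, and the job is handed in at about 22 s.

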